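# Mount a tube between centres in the bench rotator

### The arm

A 6-joint arm with a two-finger parallel gripper is mounted at the origin on a cart in front of the work surface, level with it; the furniture and walls round the work are solid. World frame = base frame: x ahead of the robot, y to its left, z up, the work surface at z = 0. Lengths are in m, angles in rad, forces in N, time in s.
With the tool pointing down it reaches from about 0.425 to 0.95 m from the base axis. Payload 3.5 kg.
Tool frame: the origin (TCP) lies at the very end of the fingers, on their centre line; the grasp point (between the pads) lies 19 mm behind it (grip_point_offset is the distance from the TCP to the grasp point, in m); z points along the fingers, y is the line along which they close (so a half turn about z gives the same grasp; the last joint's range is limited). The gripper opens to 85 mm and grips with 20 to 120 N. Pads are 22 mm wide; open, the fingers measure 114 mm over their backs; the gripper's body (76 mm by 85 mm) begins 54 mm behind the grasp point. The pads swing forward as they close: fully open they stand 13 mm farther back than shut.
Start: joints at [-1.418, 0.286, 1.577, -0, 1.279, -0.15], TCP at [0.201, -0.644, 0.231] pointing down, gripper open.
Joint ranges: [-2.77, 2.77], [-0.9, 2.22], [0.21, 2.48], [-1.53, 4.67], [0.24, 2.81], [-2.84, 2.84]. Speed limits (rad/s): [2.79, 2.79, 3.14, 3.14, 3.14, 3.14].

### API

Orientations are given as a rotation vector (axis times angle).
In Python, from station import * gives the robot as it stands. The module is installed in compiled form; this text tells all that it offers.
- The arm moves only by the shell command python3 -m creep 'ROWS' [FORCE]. ROWS is JSON, a list of rows, each a list of 7 numbers: the turn, a rotation vector about the tool's x, y, z in units of 6 degrees (1.0 is 6 degrees), then the shift along the tool's x, y, z in units of 25 mm (1.0 is 25 mm), then the gripper's target within -1 to 1 (fully open at 1, half-way at 0, shut at -1). In form: [[wx, wy, wz, x, y, z, grip], ...]. A call has 1 to 10 rows; each row shifts and turns the commanded pose from where the row before left it, along the tool's axes as they then stand; what a row does not reach is not made up. A row lasts 1/8 s, in which the tool goes at most 62.5 mm and 10.7 degrees, less where a joint would pass 70% of its speed; a pose out of reach is approached as far as the arm can. A call is refused whole if a number of a shift passes 1 or a number of a turn 1, either way. A call with a gripper value outside its range is refused whole. The fingers move at their own pace and stop on an object; FORCE is the grip in N (left out, the last holds). Time passes only in rows, so rows that do not move let the fingers close. It gives the time, the measured TCP pose, the force, the opening and the grip force at its end, in the units of the state.
- observe(): the state, without advancing time (a new reading comes with each control period).
- camera(name): name is "scene" or "top"; returns (picture, depth): 400x640x3 uint8, blue, green, red; 400x640 float32, m along the optical axis (not along the pixel's ray), 0 where there is no reading.
- calibration(name): a dict with "mtx" (3x3 intrinsics, pixels), "rvec" (rotation vector, rad) and "tvec" (3), from world to camera coordinates, as OpenCV has them. Camera axes: x right, y down, z forward; pixel columns grow to the right and rows downward; lengths in m; the calibration is good to about 2 mm. A picture is of the moment at which its call begins. calibration takes no time and is no camera call.
- close_job(): hands the job in; it is judged then, once.
The state is a dict: "time": time; "joints": joint angles; "joint_velocities": joint speeds; "joint_efforts": joint torques, N m; "ee_pos": TCP position; "tcp_rot": TCP orientation; "contact_force": force on the tool from outside, world axes, zero at the start; "moment": the same for the moment, N m; "width": opening from 0.0 (shut) to 1.0 (fully open); "grip_force": force on a finger pad.
Only numpy, scipy, OpenCV 4.12 (cv2) and the standard library are available. Lean on these libraries where they do the work, as an engineer would, in place of code of your own. Each camera call takes 0.05 s, during which the arm holds its last target. There are 200 camera calls.

### The job

Lay the loose length of round tube in the V rests of the bench rotator, let go of it, then push the tailstock's star wheel round, spoke after spoke, until the tube is lifted clear of the rests and gripped firmly between the two centres. Nip it up firmly but do not force it, or the centres will bell the tube's ends; leave everything else on the table where it is.

Things in the scene. Friction and masses are not known exactly. Their poses are not given: they have to be found in the camera images.
- tube_centre (a point): Middle of the work: a loose dark steel round tube lying on the table, 42 mm outside, 34 mm bore, 110 mm long, 0.33 to 0.5 kg. The point is half-way along, on the tube's axis, 21 mm above its underside; its y axis runs along the tube. Grasp it across its diameter at the middle.
- centre_line (a point): Point of the bench rotator (grey base 100 x 385 mm bolted to the table, with two castings) on the line of its two centres, half-way between the V rests, 145 mm above the table. Axes: y along the centre line, from the tailstock (-y, right) to the headstock (+y, left); x away from the robot; z up. The rotator's place and yaw differ each run.
- rests: The two steel V rests, at y = -32 and +32 mm of centre_line, 8 mm thick, arms up to 31 mm either side in x. A tube laid in them has its axis 3 mm below the centre line; laid with its middle over centre_line it has at least 6 mm to the nose of either centre. Origin: middle of the rotator's underside.
- quill: The tailstock's centre: 30 mm steel barrel with a 60 degree cone and a flat nose of 12 mm radius; origin on the centre line, 18.6 mm behind the nose, y towards the tube. As it advances it pushes the tube along the rests on to the headstock's centre; then both cones enter the bore (8.7 mm deep when seated) and lift the tube the 3 mm off the rests.
- headstock (a point): Front of the headstock's bearing ring, on the centre line, 99.5 mm to +y of centre_line; casting top 34 mm above it, its wing screw 58 mm. Out of it stands the fixed centre, with the same cone. Its stick-out is locked at another length each run and is not measured: its nose stands 61 to 71 mm from centre_line.
- tailstock (a point): Front of the tailstock's ring, on the centre line, 87.5 mm to -y of centre_line. A drag brake keeps its centre where it is left. Turning the wheel takes about 0.56 Nm when free (8 N at the balls); each 10 N of grip on the tube adds 0.14 Nm. Firm is 0.9 to 1.1 Nm (grip 25 to 40 N); by 1.4 Nm (19 N at the balls, grip 60 N) the tube ends are belled. Grip builds up within 1 mm of travel.
- wheel_hub (a point): Centre of the star wheel, which stands upright on the robot side of the tailstock: 123 mm above the table; axes as centre_line, from which it lies at x -88, y -142, z -22 mm; spokes in its y-z plane. Six spokes, 10 mm thick, 60 degrees apart, end in black balls of 19 mm diameter centred 72 mm from the axis. The casting is 58 mm behind the spokes, a 17 mm radius boss 22 mm.
- star_wheel (a joint): Angle of the star wheel (rad): 0 to 0.5 at the start, at most 4.1. At 0 one spoke points straight up; it grows as the wheel's top goes towards the headstock, so spoke k leans k x 60 degrees plus this angle from upright towards +y of centre_line. It feeds the tailstock's centre 14 mm a rad towards the tube. The tube is gripped somewhere between 2.7 and 3.6 rad, never sooner.
- chipping_hammer: Bystander: chipping hammer with coil spring handle, 160 x 245 x 27 mm. Leave it alone.
- square_tube: Bystander: short square tube, 35 x 85 x 35 mm. Leave it alone.
- flat: Bystander: short steel flat, 30 x 85 x 6 mm. Leave it alone.
- nut: Bystander: hexagon nut, 27 x 31 x 15 mm. Leave it alone.
- nozzle: Bystander: copper gas nozzle, 25 x 68 x 25 mm. Leave it alone.
- gusset: Bystander: triangular gusset plate, 72 x 72 x 6 mm. Leave it alone.
- bar: Bystander: round bar, 16 mm diameter, 140 mm long. Leave it alone.

How it is judged:
On the way:
1. the tube lies in the V rests, released (contact force between work_tube and rests above 1.5 N and contact force between work_tube and the fingers below 0.1 N and distance between tube_centre and centre_line below 0.02 m and angle between the y axis of tube_centre and the y axis of centre_line, either way round below 0.1 rad), for 0.2 s.
At the end, for the whole second after the job is handed in: The tube hangs between the two centres alone, off the rests, its middle within 2 mm of the centre line and its axis within 2 degrees of it, and the tailstock centre presses on it with at least 20 N (contact force between quill and work_tube above 20 N and contact force between work_tube and rests below 0.5 N and z of tube_centre in the frame of centre_line between -0.002 and 0.002 m and x of tube_centre in the frame of centre_line between -0.002 and 0.002 m and angle between the y axis of tube_centre and the y axis of centre_line, either way round below 0.035 rad and velocity of joint star_wheel below 0.05 rad/s); the robot touches nothing.
It fails at once if the tube is overtightened: the tailstock centre presses on it with more than 60 N (contact force between quill and work_tube above 60 N).
It fails at once if a bystander is moved by more than 3 cm (distance of any of chipping_hammer, square_tube, flat, nut, nozzle, gusset, bar from where it was at the start of the episode above 0.03 m).
It also fails if it takes over 72 s, if anything falls off the work surface, if the arm or the gripper's body presses on something with over 40 N, if the wrist force passes 120 N, or if a joint passes its speed limit or range.

## Working session

There is one attempt and no reset: what is moved stays moved. The work goes in short steps, Python scripts to look and compute and a shell command to move; the robot and the scene stay as the last step left them, time stands still between calls to the robot, and variables do not carry over. Pictures are saved under pics/ and viewed, at most 10 in all, crops included, and the job is handed in when it is done.

```bash
mkdir -p pics
python3 - <<'E'
from station import *
import cv2,numpy as np
print(observe())
for n in("scene","top"):
    p,d=camera(n); cv2.imwrite(f"pics/{n}0.png",p); np.savez(f"{n}0.npz",p=p,d=d)
    c=calibration(n); R=cv2.Rodrigues(np.array(c["rvec"],float))[0]
    print(n,c["mtx"],(-R.T@np.array(c["tvec"]).ravel()).round(3),R.round(3).tolist())
E
```

```text
{'time': 0.0, 'joints': array([-1.41800685e+00,  2.87162593e-01,  1.57817592e+00, -9.26914981e-06,
        1.27859404e+00, -1.50019889e-01]), 'joint_velocities': array([ 0.00012816, -0.000632  ,  0.00083783, -0.0010477 , -0.00031588,
       -0.00068467]), 'joint_efforts': array([ 7.76498528e-04, -4.05970538e+01, -2.92631614e+01, -1.76291819e-04,
        5.72155957e-03, -1.08995496e-05]), 'ee_pos': array([ 0.20119941, -0.64363002,  0.22994981]), 'tcp_rot': array([-3.10333967e+00, -4.73487904e-01,  1.90135141e-05]), 'contact_force': array([-0.28141636, -1.16673237, -0.05760458]), 'moment': array([ 0.01788189,  0.02286739, -0.01415592]), 'grip_force': 0.0, 'width': 1.0016053437896222}
scene [[418.9088316    0.         323.28653475]
 [  0.         418.9088316  201.92124706]
 [  0.           0.           1.        ]] [-0.045  0.694  0.884] [[-0.757, -0.654, 0.013], [-0.427, 0.479, -0.767], [0.495, -0.586, -0.641]]
top [[501.86301634   0.         319.22115286]
 [  0.         501.86301634 204.19212955]
 [  0.           0.           1.        ]] [0.308 0.01  1.681] [[0.005, -1.0, 0.021], [-0.99, -0.008, -0.143], [0.143, -0.02, -0.99]]
```

View pics/scene0.png

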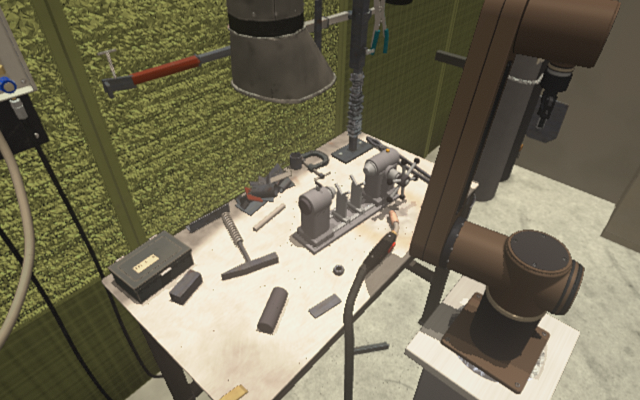

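View pics/top0.png

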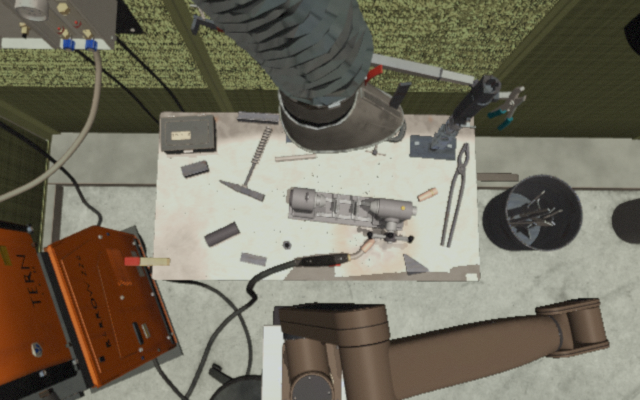

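The scene view shows the tube at (272,310) with the rotator around (350,205). In the top view the tube is at about (222,234), the rotator spans (289,190) to (415,235), and the wheel is near (385,237). A fume hood hangs above at about (340,110).

```bash
cat > h.py <<'E'
import cv2,numpy as np
from station import *
def cloud(n,d):
    c=calibration(n); R=cv2.Rodrigues(np.array(c["rvec"],float))[0]; t=np.array(c["tvec"],float).ravel(); K=np.array(c["mtx"])
    v,u=np.indices(d.shape); x=np.stack([(u-K[0,2])/K[0,0]*d,(v-K[1,2])/K[1,1]*d,d],-1)
    w=(x-t)@R; w[d==0]=np.nan; return w
def shot(n,f=None):
    p,d=camera(n)
    if f: cv2.imwrite(f,p)
    return p,cloud(n,d)
def proj(n,P):
    c=calibration(n); return cv2.projectPoints(np.array(P,float).reshape(-1,3),np.array(c["rvec"],float),np.array(c["tvec"],float),np.array(c["mtx"]),None)[0].reshape(-1,2)
def rect(P):
    (c,s,a)=cv2.minAreaRect((P[:,:2]*1000).astype(np.float32)); return np.round(c,1),np.round(s,1),round(a,2)
E
python3 - <<'E'
from h import *
W={}
for n in("top","scene"):
    z=np.load(f"{n}0.npz"); W[n]=(z["p"],cloud(n,z["d"]))
p,w=W["top"]
print("table z",np.nanmedian(w[150:250,165:280,2]), "hood",np.nanmin(w[80:150,285:400,2]),w[140,340])
# tube
for n,(r0,r1,c0,c1) in dict(top=(215,255,198,246),scene=(280,340,250,295)).items():
    q=W[n][1][r0:r1,c0:c1].reshape(-1,3); q=q[q[:,2]>0.015]; print("tube",n,len(q),rect(q),q[:,2].max())
# rotator
for n,(r0,r1,c0,c1) in dict(top=(180,248,280,420),scene=(140,255,285,425)).items():
    q=W[n][1][r0:r1,c0:c1].reshape(-1,3); q=q[np.isfinite(q[:,2])]
    print(n,np.histogram(q[:,2],bins=np.arange(-.01,.26,.01))[0])
    for a,b in((.01,.035),(.1,.14),(.14,.21)):
        s=q[(q[:,2]>a)&(q[:,2]<b)]; 
        if len(s)>5: print(a,b,len(s),rect(s))
im=[cv2.resize(W["top"][0][175:255,275:425],None,fx=5,fy=5,interpolation=cv2.INTER_CUBIC)]
cv2.imwrite("pics/c1.png",im[0])
cv2.imwrite("pics/c2.png",cv2.resize(W["scene"][0][135:255,280:430],None,fx=5,fy=5,interpolation=cv2.INTER_CUBIC))
E
```

```text
table z 0.00015609400276248668 hood -0.18651002852943466 [ 0.64477062 -0.06588436  0.47027998]
tube top 434 (array([444.1, 296.2]), array([ 42. , 110.1]), 26.58) 0.05283684790685572
tube scene 701 (array([444.5, 298.1]), array([ 41.4, 112.5]), 25.53) 0.04670042323384437
top [2558 2900 1161  391  243   60   11   20   28   20   36   34   45   78
  197  180  299  482  603   71   15   34    0    0    0    0]
0.01 0.035 1672 (array([ 516.9, -134.1]), array([224.4, 461.9]), 0.85)
0.1 0.14 354 (array([ 506. , -137.1]), array([396.4, 107.8]), 69.96)
0.14 0.21 1684 (array([ 496.5, -121.1]), array([392.9, 129.9]), 83.49)
scene [2755 4479 1908  619  884  265  243  224  227  221  232  223  204  209
  309  300  339  412  423   51   37   28    9   26   47   57]
0.01 0.035 2970 (array([ 627.7, -222. ]), array([463.6, 652.1]), 17.11)
0.1 0.14 945 (array([ 515.7, -128.1]), array([407.5, 123.2]), 70.28)
0.14 0.21 1590 (array([ 504.4, -118.2]), array([396.2, 127.9]), 78.95)
```

View pics/c1.png

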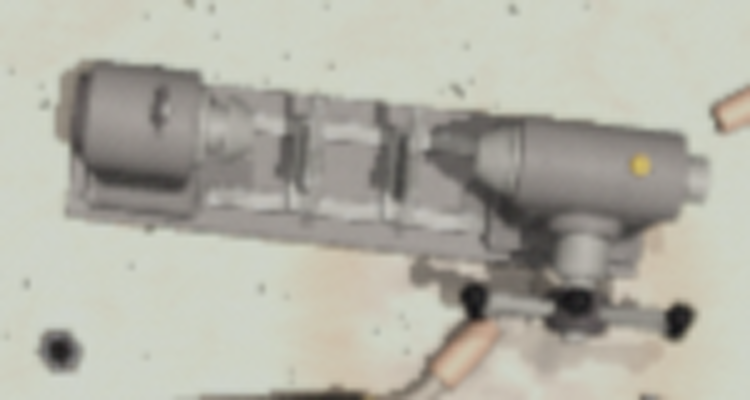

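View pics/c2.png

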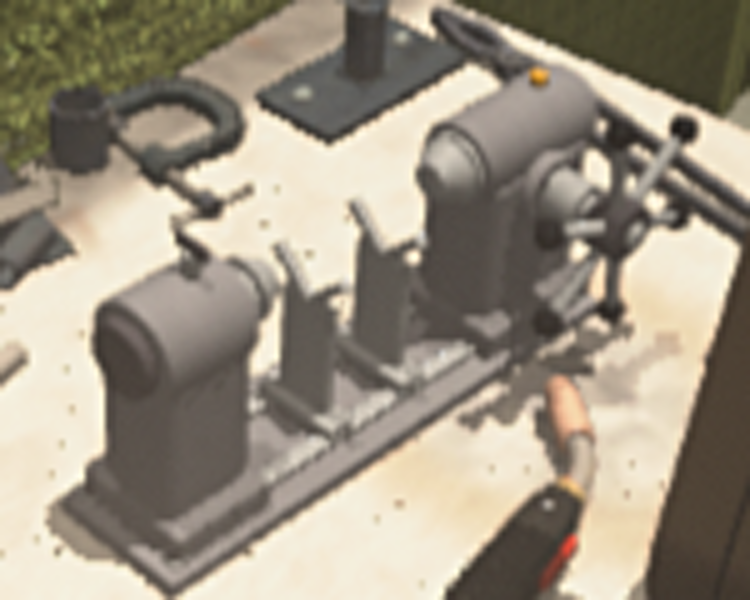

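The top crop shows the headstock at left, (85–200, 65–190), and the rests at x≈295 and x≈393. The tailstock is at right, (480–690, 120–220), with wheel balls at (475,300), (577,300) and (680,320). The scene crop confirms an upright wheel with its hub at about (620,225).

```bash
cat >> h.py <<'E'
def rot_frame():
    from scipy.optimize import least_squares
    out={}
    Q=[];
    for n in("top","scene"):
        w=cloud(n,np.load(f"{n}0.npz")["d"]).reshape(-1,3); w=w[np.isfinite(w).all(1)]
        Q.append(w[(abs(w[:,0]-.51)<.15)&(abs(w[:,1]+.13)<.24)])
    return Q
E
python3 - <<'E'
from h import *
from scipy.optimize import least_squares
Q=rot_frame()
for k,n in enumerate(("top","scene")):
    q=Q[k]; 
    a=0.1; c=np.array([.515,-.11])
    for it in range(4):
        e=np.array([np.sin(a),np.cos(a)]); x=np.array([np.cos(a),-np.sin(a)])
        r=q[:,:2]-c; X=r@x; Y=r@e
        m=(q[:,2]>.152)&(q[:,2]<.184)&(abs(X)<.036)&(((Y>.115)&(Y<.18))|((Y<-.105)&(Y>-.17)))
        s=q[m]; ys=Y[m]
        def f(v):
            e=np.array([np.sin(v[0]),np.cos(v[0])]); x=np.array([np.cos(v[0]),-np.sin(v[0])])
            X=(s[:,:2]-c)@x-v[1]
            return np.hypot(X,s[:,2]-.145-v[4])-np.where(ys>0,v[2],v[3])
        v=least_squares(f,[a,0,.034,.034,0],loss="soft_l1",f_scale=.002).x
        a=v[0]; c=c+v[1]*np.array([np.cos(a),-np.sin(a)])
    print(n,m.sum(),"yaw",a,"c",c,"r",v[2:],np.std(f(v)))
    e=np.array([np.sin(a),np.cos(a)]); x=np.array([np.cos(a),-np.sin(a)]); r=q[:,:2]-c; X=r@x; Y=r@e
    m=(q[:,2]>.115)&(q[:,2]<.165)&(abs(X)<.034)&(abs(Y)<.07)
    print("rests Y hist",np.histogram(Y[m],np.arange(-.07,.071,.004)))
    m=(q[:,2]>.13)&(q[:,2]<.19)&(abs(X)<.04)
    print("castY",np.histogram(Y[m],np.arange(-.24,.24,.01))[0])
    for lo,hi in((-.06,0),(0,.06)):
        m=(q[:,2]>.125)&(q[:,2]<.165)&(abs(X)<.036)&(Y>lo)&(Y<hi); print("rest",m.sum(),np.median(Y[m]),X[m].min(),X[m].max())
E
```

```text
top 787 yaw 0.10338689764601108 c [ 0.53228541 -0.11176117] r [0.03278551 0.02855922 0.00133547] 0.0032911886416268844
rests Y hist (array([14,  0,  0,  0,  0,  0,  0,  0,  4, 23, 24,  0,  0,  0,  0,  0,  0,
        0,  0,  0,  0,  0,  0,  0,  7, 19, 18,  0,  0,  0,  0,  0,  0,  0,
        0]), array([-0.07 , -0.066, -0.062, -0.058, -0.054, -0.05 , -0.046, -0.042,
       -0.038, -0.034, -0.03 , -0.026, -0.022, -0.018, -0.014, -0.01 ,
       -0.006, -0.002,  0.002,  0.006,  0.01 ,  0.014,  0.018,  0.022,
        0.026,  0.03 ,  0.034,  0.038,  0.042,  0.046,  0.05 ,  0.054,
        0.058,  0.062,  0.066,  0.07 ]))
castY [ 0  0  0 29 32 62 67 59 76 70 76 70 66 63 67 49 39 14  0  0 11 12  0  0
  0  0  4 15  0  0  0 25 43 31 61 74 61 62 74 73 69 57 14  0  0  0  0]
rest 34 -0.0300716712895885 -0.029452999815349545 0.03034076618188213
rest 27 0.032897107621933964 -0.028863666264594585 0.02858769972536487
scene 667 yaw 0.10006225432178177 c [ 0.53249514 -0.11177478] r [0.03216122 0.02779232 0.00168524] 0.0029329794582207028
rests Y hist (array([28, 16,  0,  0,  0,  0,  0,  0,  3, 12, 29, 18,  0,  0,  0,  0,  0,
        0,  0,  0,  0,  0,  0,  0,  1, 16, 29, 15,  0,  0,  0,  0,  0,  0,
        0]), array([-0.07 , -0.066, -0.062, -0.058, -0.054, -0.05 , -0.046, -0.042,
       -0.038, -0.034, -0.03 , -0.026, -0.022, -0.018, -0.014, -0.01 ,
       -0.006, -0.002,  0.002,  0.006,  0.01 ,  0.014,  0.018,  0.022,
        0.026,  0.03 ,  0.034,  0.038,  0.042,  0.046,  0.05 ,  0.054,
        0.058,  0.062,  0.066,  0.07 ]))
castY [  0   0   0   6  11  37  45  43  49  53  47  51  61  45  70  65  57  44
   0   0   6  15   0   0   0   0   1  20   2   0   0  12  28  26  11  64
  67  75  80  76  80 136 126   0   0   0   0]
rest 34 -0.027961253131149173 -0.03247547118892049 0.029237916060190914
rest 38 0.035763452297227424 -0.03184450207176858 0.028354349477814293
```

```bash
cat >> h.py <<'E'
C0=np.array([.5326,-.1095,.145]); YAW=-.102
from scipy.spatial.transform import Rotation as Rn
RC=Rn.from_euler('z',YAW).as_matrix()
def toC(p): return RC.T@(np.array(p)-C0)
def toW(p): return C0+RC@np.array(p)
def need(pos,A=None):
    "tool-axis shift in units, yaw in units to reach TCP pos with tool down, x axis at A deg"
    s=observe(); R=Rn.from_rotvec(s["tcp_rot"]); a=np.degrees(np.arctan2(*R.as_matrix()[1::-1,0]))
    print("t %.2f"%s["time"],"tcp",s["ee_pos"].round(4),"A %.2f"%a,"F",s["contact_force"].round(1),"w %.3f g %.1f"%(s["width"],s["grip_force"]))
    print("shift units now",(R.inv().apply(np.array(pos)-s["ee_pos"])/.025).round(3))
    if A is not None:
        T=Rn.from_matrix(np.array([[np.cos(A),np.sin(A),0],[np.sin(A),-np.cos(A),0],[0,0,-1]]).T.T)
        print("turn units(tool)",np.degrees((R.inv()*T).as_rotvec()).round(2)/6,"shift in final axes",(T.inv().apply(np.array(pos)-s["ee_pos"])/.025).round(3))
E
python3 - <<'E'
from h import *
for n in("top","scene"):
    w=cloud(n,np.load(f"{n}0.npz")["d"]).reshape(-1,3)
    m=(w[:,2]>.25)&(w[:,0]>.4)&(w[:,0]<.8)&(abs(w[:,1])<.6); q=w[m]
    for y in np.arange(-.6,.6,.1):
        s=q[(q[:,1]>=y)&(q[:,1]<y+.1)]
        if len(s): print(n,round(y,1),len(s),"minx",s[:,0].min().round(3),"minz",s[:,2].min().round(3), "minx z<.6", s[s[:,2]<.6][:,0].min(initial=9).round(3))
need([.4445,.297,.1],np.radians(116))
E
python3 -m creep '[[0,0,-1,0,0,-1,1],[0,0,-1,0,0,-1,1],[0,0,-1,0,0,-1,1],[0,0,-1,0,0,0,1],[0,0,-1,0,0,0,1],[0,0,-1,0,0,0,1],[0,0,-1,0,0,0,1],[0,0,-1,0,0,0,1],[0,0,-1,0,0,0,1],[0,0,-1,0,0,0,1]]' 60
```

```text
top -0.6 83 minx 0.702 minz 0.374 minx z<.6 0.702
top -0.5 1247 minx 0.7 minz 0.25 minx z<.6 0.7
top -0.4 1058 minx 0.702 minz 0.251 minx z<.6 0.702
top -0.3 556 minx 0.675 minz 0.377 minx z<.6 0.675
top -0.2 2368 minx 0.638 minz 0.384 minx z<.6 0.638
top -0.1 6988 minx 0.626 minz 0.393 minx z<.6 0.626
top -0.0 7315 minx 0.627 minz 0.404 minx z<.6 0.627
top 0.1 1685 minx 0.662 minz 0.83 minx z<.6 9.0
top 0.5 18 minx 0.786 minz 0.325 minx z<.6 0.786
scene -0.6 86 minx 0.701 minz 0.372 minx z<.6 0.701
scene -0.5 935 minx 0.698 minz 0.251 minx z<.6 0.698
scene -0.4 1210 minx 0.701 minz 0.25 minx z<.6 0.701
scene -0.3 228 minx 0.678 minz 0.382 minx z<.6 0.678
scene -0.2 627 minx 0.638 minz 0.379 minx z<.6 0.638
scene -0.1 1993 minx 0.626 minz 0.392 minx z<.6 0.626
scene -0.0 6184 minx 0.628 minz 0.402 minx z<.6 0.628
scene 0.5 26 minx 0.788 minz 0.327 minx z<.6 0.788
t 0.10 tcp [ 0.2012 -0.6437  0.2301] A 17.35 F [-0.7 -0.3 -0.2] w 1.000 g 0.0
shift units now [ 20.507 -33.004   5.278]
turn units(tool) [-1.16666667e-02 -1.83333333e-02 -1.64416667e+01] shift in final axes [29.554 25.241  5.204]
time: 1.35
ee_pos: [0.2012, -0.644, 0.3054]
tcp_rot: [-2.448, -1.967, -0.001]
contact_force: [-0.2, 0.6, 0.4]
width: 0.998
grip_force: 0.0
```

```bash
python3 -m creep '[[0,0,-1,0,0,0,1],[0,0,-1,0,0,0,1],[0,0,-1,0,0,0,1],[0,0,-1,0,0,0,1],[0,0,-1,0,0,0,1],[0,0,-1,0,0,0,1],[0,0,-0.44,0,1,0,1],[0,0,0,0,1,0,1],[0,0,0,0,1,0,1],[0,0,0,0,1,0,1]]' &&
python3 -m creep '[[0,0,0,0,1,0,1],[0,0,0,0,1,0,1],[0,0,0,1,1,0,1],[0,0,0,1,1,0,1],[0,0,0,1,1,0,1],[0,0,0,1,1,0,1],[0,0,0,1,1,0,1],[0,0,0,1,1,0,1],[0,0,0,1,1,0,1],[0,0,0,1,1,0,1]]' &&
python3 -m creep '[[0,0,0,1,1,0,1],[0,0,0,1,1,0,1],[0,0,0,1,1,0,1],[0,0,0,1,1,0,1],[0,0,0,1,0.7,0,1],[0,0,0,1,0.7,0,1],[0,0,0,1,0.7,0,1],[0,0,0,1,0.7,0,1],[0,0,0,1,0.7,0,1],[0,0,0,1,0.7,0,1]]' &&
python3 -m creep '[[0,0,0,1,0.5,0,1],[0,0,0,1,0.5,0,1],[0,0,0,1,0.5,0,1],[0,0,0,1,0.5,0,1],[0,0,0,1,0.5,0,1],[0,0,0,1,0.3,0,1],[0,0,0,1,0,0,1],[0,0,0,1,0,0.5,1],[0,0,0,0.8,0,1,1],[0,0,0,0,0,1,1]]'
python3 - <<'E'
from h import *
need([.4445,.297,.06],np.radians(116))
p,w=shot("top","pics/t1.png")
E
```

```text
time: 2.6
ee_pos: [0.2938, -0.6003, 0.3064]
tcp_rot: [1.664, 2.665, 0.0]
contact_force: [0.1, -0.5, 0.3]
width: 0.997
grip_force: 0.0
time: 3.85
ee_pos: [0.4296, -0.3104, 0.3066]
tcp_rot: [1.665, 2.664, -0.0]
contact_force: [-0.4, -0.0, 0.3]
width: 1.0
grip_force: 0.0
time: 5.1
ee_pos: [0.5036, 0.0042, 0.3066]
tcp_rot: [1.665, 2.664, 0.0]
contact_force: [-0.5, 0.0, 0.1]
width: 1.003
grip_force: 0.0
time: 6.35
ee_pos: [0.4691, 0.2328, 0.2436]
tcp_rot: [1.662, 2.666, 0.002]
contact_force: [0.1, -0.1, 0.0]
width: 1.005
grip_force: 0.0
t 6.35 tcp [0.4691 0.2328 0.2436] A 116.12 F [ 0.1 -0.1  0. ] w 1.005 g 0.0
shift units now [2.74  0.238 7.344]
turn units(tool) [ 0.01 -0.    0.02] shift in final axes [2.741 0.241 7.344]
```

```bash
python3 -m creep '[[0,0,0,1,0.1,1,1],[0,0,0,1,0.14,1,1],[0,0,0,0.74,0,1,1],[0,0,0,0,0,1,1],[0,0,0,0,0,1,1],[0,0,0,0,0,0,1],[0,0,0,0,0,0,1]]'
python3 - <<'E'
from h import *
need([.4445,.297,.004],np.radians(116))
p,w=shot("top"); q=w[210:260,195:250].reshape(-1,3)
p,w=shot("scene","pics/s2.png");
E
```

```text
time: 7.28
ee_pos: [0.4461, 0.2955, 0.1202]
tcp_rot: [1.665, 2.663, 0.002]
contact_force: [-0.0, -0.2, -0.1]
width: 0.998
grip_force: 0.0
t 7.28 tcp [0.4461 0.2955 0.1202] A 115.99 F [-0.  -0.2 -0.1] w 0.998 g 0.0
shift units now [ 0.082 -0.039  4.648]
turn units(tool) [ 0.01833333  0.00166667 -0.00166667] shift in final axes [ 0.081 -0.031  4.648]
```

View pics/s2.png

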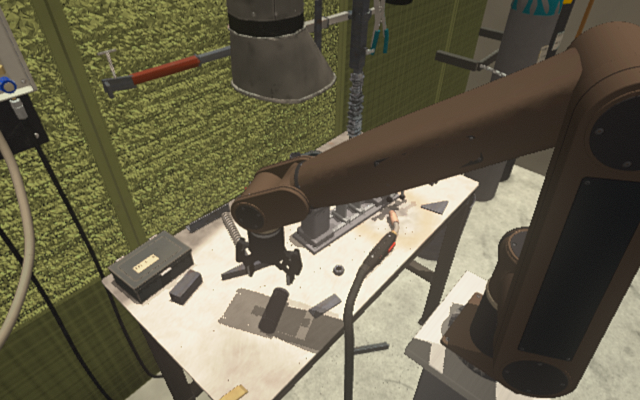

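The gripper stands above the tube, with the fingers at about (245–295,265) straddling it, and the bystanders are clear. I'll descend and grip.

```bash
python3 -m creep '[[0,0,0,0.08,-0.03,1,1],[0,0,0,0,0,1,1],[0,0,0,0,0,1,1],[0,0,0,0,0,1,1],[0,0,0,0,0,0.65,1],[0,0,0,0,0,0,1],[0,0,0,0,0,0,-1],[0,0,0,0,0,0,-1],[0,0,0,0,0,0,-1],[0,0,0,0,0,0,-1]]' 60 && python3 -m creep '[[0,0,0,0,0,0,-1],[0,0,0,0,0,0,-1],[0,0,0,0,0,0,-1],[0,0,0,0,0,-1,-1],[0,0,0,0,0,-1,-1],[0,0,0,0,0,-1,-1]]'
```

```text
time: 8.62
ee_pos: [0.4443, 0.2967, 0.0038]
tcp_rot: [1.665, 2.664, 0.001]
contact_force: [-2.1, -0.7, 6.5]
width: 0.475
grip_force: 60.8
time: 9.38
ee_pos: [0.4428, 0.2961, 0.0771]
tcp_rot: [-1.664, -2.663, 0.003]
contact_force: [0.4, 0.8, -3.7]
width: 0.476
grip_force: 62.4
```

```bash
python3 -m creep '[[0,0,0.9,0,0,-1,-1],[0,0,0.9,0,0,-1,-1],[0,0,0.9,0,0,-1,-1],[0,0,0.9,0,0,-1,-1],[0,0,0.9,0,0,-1,-1],[0,0,0.81,0,0,-1,-1],[0,0,0,0,0,-1,-1],[0,0,0,0,0,-0.5,-1],[0,0,0,0,0,0,-1]]'
python3 - <<'E'
from h import *
need([C0[0],C0[1],.25],np.radians(90)+YAW)
E
```

```text
time: 10.5
ee_pos: [0.4439, 0.2965, 0.2652]
tcp_rot: [2.332, 2.105, 0.001]
contact_force: [-0.6, -0.7, -4.3]
width: 0.473
grip_force: 62.4
t 10.50 tcp [0.4439 0.2965 0.2652] A 84.13 F [-0.6 -0.7 -4.3] w 0.473 g 62.4
shift units now [-15.792   5.191   0.604]
turn units(tool) [ 0.00666667 -0.00333333 -0.005     ] shift in final axes [-15.794   5.184   0.607]
```

```bash
python3 -m creep '[[0,0,0,-1,0.3,0,-1],[0,0,0,-1,0.3,0,-1],[0,0,0,-1,0.3,0,-1],[0,0,0,-1,0.3,0,-1],[0,0,0,-1,0.3,0,-1],[0,0,0,-1,0.3,0,-1],[0,0,0,-1,0.3,0,-1],[0,0,0,-1,0.3,0,-1],[0,0,0,-1,0.4,0,-1],[0,0,0,-1,0.4,0,-1]]' && python3 -m creep '[[0,0,0,-1,0.4,0,-1],[0,0,0,-1,0.4,0,-1],[0,0,0,-1,0.4,0,-1],[0,0,0,-1,0.4,0,-1],[0,0,0,-1,0.38,0,-1],[0,0,0,-0.79,0,0,-1],[0,0,0,0,0,0,-1],[0,0,0,0,0,0,-1]]'
python3 - <<'E'
from h import *
need(C0-[0,0,.02],np.radians(90)+YAW)
p,w=shot("top","pics/t3.png"); ps,ws=shot("scene")
cv2.imwrite("pics/s3.png",cv2.resize(ps[100:260,270:430],None,fx=3.7,fy=3.7))
for n,im,W in(("top",p,w),("scene",ps,ws)):
    r=W.reshape(-1,3); c=(r-C0)@RC
    b=im.reshape(-1,3).astype(int)
    m=(abs(c[:,0])<.024)&(abs(c[:,1])<.08)&(r[:,2]>.25)&(r[:,2]<.32)
    print(n,m.sum(),np.percentile(c[m],[1,50,99],axis=0).round(4).tolist())
    for sgn in(-1,1):
        k=m&(sgn*c[:,1]>.025); print(sgn,k.sum(),c[k].mean(0).round(4), (sgn*c[k,1]).max(initial=0).round(4))
E
```

```text
time: 11.75
ee_pos: [0.4971, 0.0388, 0.2629]
tcp_rot: [-2.331, -2.103, 0.003]
contact_force: [0.3, -0.6, -3.9]
width: 0.479
grip_force: 62.4
time: 12.75
ee_pos: [0.5318, -0.1089, 0.2645]
tcp_rot: [-2.331, -2.104, 0.0]
contact_force: [-0.4, 0.1, -3.6]
width: 0.478
grip_force: 62.4
t 12.75 tcp [ 0.5318 -0.1089  0.2645] A 84.13 F [-0.4  0.1 -3.6] w 0.478 g 62.4
shift units now [-0.027  0.041  5.579]
turn units(tool) [-0.01       -0.00833333 -0.00333333] shift in final axes [-0.022  0.035  5.579]
top 113 [[-0.0214, -0.0484, 0.1393], [-0.0119, 0.0285, 0.1535], [0.0144, 0.0444, 0.1616]]
-1 33 [-0.0172 -0.0385  0.1484] 0.0493
1 64 [-0.0034  0.0354  0.1551] 0.0462
scene 469 [[-0.0232, -0.0482, 0.1196], [-0.0062, 0.031, 0.1484], [0.0235, 0.0581, 0.1733]]
-1 29 [-0.0188 -0.0387  0.1344] 0.0542
1 260 [-0.0033  0.0446  0.1406] 0.0597
```

View pics/s3.png

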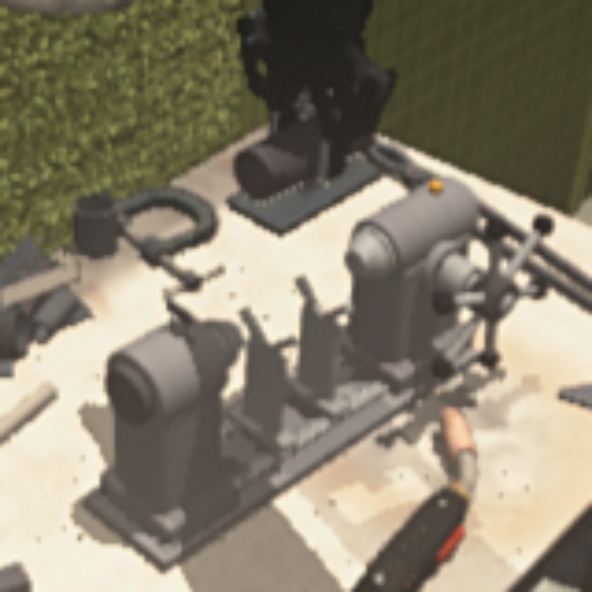

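The tube hangs at about (290,165) in line with the rests. I'll lower it.

```bash
python3 -m creep '[[0,0,0,-0.02,0.04,1,-1],[0,0,0,0,0,1,-1],[0,0,0,0,0,1,-1],[0,0,0,0,0,1,-1],[0,0,0,0,0,0.8,-1],[0,0,0,0,0,0.4,-1],[0,0,0,0,0,0.2,-1],[0,0,0,0,0,0,-1],[0,0,0,0,0,0,-1]]'
```

```text
time: 13.98
ee_pos: [0.5339, -0.1103, 0.1311]
tcp_rot: [2.331, 2.104, 0.001]
contact_force: [-0.6, 0.2, -3.9]
width: 0.474
grip_force: 62.4
```

```bash
python3 -m creep '[[0,0,0,0,0,0.1,-1],[0,0,0,0,0,0,-1]]'; python3 -m creep '[[0,0,0,0,0,0.08,-1],[0,0,0,0,0,0,-1]]';python3 -m creep '[[0,0,0,0,0,0.06,-1],[0,0,0,0,0,0,-1]]'
```

```text
time: 14.22
ee_pos: [0.5331, -0.1101, 0.1276]
tcp_rot: [-2.332, -2.105, 0.0]
contact_force: [-0.1, 0.3, -3.3]
width: 0.473
grip_force: 62.4
time: 14.48
ee_pos: [0.5333, -0.1101, 0.1261]
tcp_rot: [2.332, 2.105, -0.0]
contact_force: [-2.2, 1.0, -0.3]
width: 0.474
grip_force: 62.8
time: 14.72
ee_pos: [0.5334, -0.1102, 0.126]
tcp_rot: [-2.332, -2.105, 0.001]
contact_force: [-5.8, 1.2, 6.0]
width: 0.475
grip_force: 63.6
```

```bash
python3 -m creep '[[0,0,0,0,0,0,1],[0,0,0,0,0,0,1],[0,0,0,0,0,0,1],[0,0,0,0,0,0,1],[0,0,0,0,0,-0.6,1],[0,0,0,0,0,-1,1],[0,0,0,0,0,-1,1],[0,0,0,0,0,-1,1],[0,0,0,0,0,-1,1],[0,0,0,0,0,-1,1]]'
python3 -m creep '[[0,0,0,0,-1,-1,1],[0,0,0,0,-1,0,1],[0,0,0,0,-1,0,1],[0,0,0,0,0,0,1]]'
python3 - <<'E'
from h import *
p,w=shot("top"); ps,ws=shot("scene")
a=cv2.resize(p[170:250,280:420],(700,400)); b=cv2.resize(ps[135:245,285:425],(700,550))
cv2.imwrite("pics/b4.png",b); cv2.imwrite("pics/a4.png",a)
for n,W in(("top",w),("scene",ws)):
    r=W.reshape(-1,3); c=(r-C0)@RC
    m=(abs(c[:,0])<.022)&(abs(c[:,1])<.056)&(abs(r[:,2]-.15)<.02); k=c[m]
    print(n,m.sum(),np.percentile(k[:,1],[1,99]),"top z",np.percentile(k[:,2],95), "edges x",np.percentile(k[:,0],[1,99]))
need(C0)
E
```

```text
time: 15.98
ee_pos: [0.5333, -0.1101, 0.2662]
tcp_rot: [2.331, 2.104, 0.001]
contact_force: [-0.3, 0.0, 0.3]
width: 1.0
grip_force: 0.0
time: 16.48
ee_pos: [0.458, -0.1023, 0.2904]
tcp_rot: [2.331, 2.103, 0.002]
contact_force: [0.8, 0.1, -0.2]
width: 0.998
grip_force: 0.0
top 64 [0.00920471 0.05394454] top z 0.02168044908209105 edges x [-0.01992254  0.018599  ]
scene 459 [-0.05237432  0.05487846] top z 0.019638714347180307 edges x [-0.02138427  0.01838771]
t 16.57 tcp [ 0.4591 -0.1025  0.29  ] A 84.12 F [ 0.1 -0.4 -0.7] w 1.002 g 0.0
shift units now [0.027 2.941 5.808]
```

View pics/b4.png

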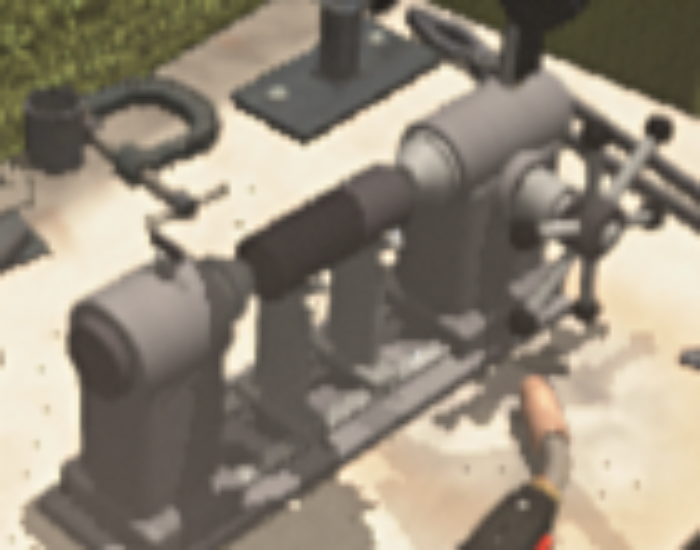

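The tube now lies in the rests between (245,255) and (410,190), released. The wheel balls show at (658,128), (590,130), (525,235), (520,320), (587,310) and (655,213). Next I measure the wheel angle.

```bash
cat >> h.py <<'E'
HUB=np.array([-.088,-.142,-.022])
def ray(n,uv):
    c=calibration(n); R=cv2.Rodrigues(np.array(c["rvec"],float))[0]; t=np.array(c["tvec"],float).ravel()
    o=-R.T@t; d=R.T@np.linalg.inv(np.array(c["mtx"]))@np.array([uv[0],uv[1],1.]); 
    oc=RC.T@(o-C0); dc=RC.T@d; s=(HUB[0]-oc[0])/dc[0]; return oc+s*dc-HUB
def balls(n,p):
    q=proj(n,[toW(HUB)])[0]; g=p.max(2); 
    m=((g<48)*255).astype(np.uint8); k,_,st,ce=cv2.connectedComponentsWithStats(m)
    for i in range(1,k):
        if st[i,4]>4 and np.hypot(*(ce[i]-q))<45:
            r=ray(n,ce[i]); rr=np.hypot(r[1],r[2])
            if .05<rr<.1 : print(n,ce[i].round(1),st[i,4],"yz",r[1:].round(4),"r %.3f"%rr,"th %.1f"%np.degrees(np.arctan2(r[1],r[2])))
def plan(th,gap=0.0,dip=.012):
    "TCP world target for finger behind ball at th deg (finger half width 11, ball r 9.5)"
    t=np.radians(th); return toW(HUB+[0,.072*np.sin(t)-.0205-gap,.072*np.cos(t)-dip])
E
python3 - <<'E'
from h import *
for n in("scene","top"):
    p,_=shot(n); print(proj(n,[toW(HUB)])); balls(n,p)
for uv in((416.6,160.6),(403,161),(390,182),(389,199),(402.4,197),(416,177.6)): 
    r=ray("scene",uv); print(uv,r[1:].round(4),np.hypot(*r[1:]).round(4),np.degrees(np.arctan2(r[1],r[2])).round(1))
for uv in((370,235),(390.4,235),(411,239)): print(ray("top",uv).round(4))
print(toW(HUB))
E
```

```text
[[402.98225399 179.59019566]]
scene [416. 161.] 5 yz [-0.0538  0.0433] r 0.069 th -51.2
[[389.56434005 237.33731838]]
top [389.4 234.8] 23 yz [0.013 0.078] r 0.079 th 9.5
top [410.1 238.8] 15 yz [-0.0593  0.0248] r 0.064 th -67.3
(416.6, 160.6) [-0.0568  0.0434] 0.0715 -52.6
(403, 161) [0.0162 0.0754] 0.0772 12.1
(390, 182) [0.0657 0.0244] 0.0701 69.6
(389, 199) [ 0.0582 -0.044 ] 0.0729 127.1
(402.4, 197) [-0.0133 -0.0756] 0.0768 -170.0
(416, 177.6) [-0.0721 -0.0285] 0.0775 -111.6
[0.     0.0622 0.0069]
[0.     0.0097 0.076 ]
[ 0.     -0.0629  0.0217]
[ 0.43059848 -0.24180151  0.123     ]
```

Run:
```python
from h import *
t=plan(-51,.008); print(t); need(t,np.radians(90)+YAW)
prev=None
for th in range(-51,56,6):
    c=RC.T@(plan(th)-C0)
    if prev is not None: print(th, ((c-prev)/.025)[1:].round(2))
    prev=c
```

```text
[ 0.42199905 -0.32581707  0.15631107]
t 16.68 tcp [ 0.4593 -0.1025  0.2895] A 84.13 F [ 0.  -0.1  0. ] w 1.000 g 0.0
shift units now [-9.036 -0.574  5.328]
turn units(tool) [ 0.00666667  0.00166667 -0.00333333] shift in final axes [-9.037 -0.574  5.327]
-45 [0.2  0.22]
-39 [0.22 0.2 ]
-33 [0.24 0.18]
-27 [0.26 0.15]
-21 [0.28 0.12]
-15 [0.29 0.09]
-9 [0.29 0.06]
-3 [0.3  0.03]
3 [0.3 0. ]
9 [ 0.3  -0.03]
15 [ 0.29 -0.06]
21 [ 0.29 -0.09]
27 [ 0.28 -0.12]
33 [ 0.26 -0.15]
39 [ 0.24 -0.18]
45 [ 0.22 -0.2 ]
51 [ 0.2  -0.22]
```

```bash
python3 -m creep '[[0,0,0,-1,0,0,-1],[0,0,0,-1,0,0,-1],[0,0,0,-1,0,0,-1],[0,0,0,-1,0,0,-1],[0,0,0,-1,-0.1,0,-1],[0,0,0,-1,-0.1,0,-1],[0,0,0,-1,-0.1,0,-1],[0,0,0,-1,-0.1,0,-1],[0,0,0,-1,-0.17,0,-1],[0,0,0,-0.04,0,0,-1]]' 30 && python3 -m creep '[[0,0,0,0,0,1,-1],[0,0,0,0,0,1,-1],[0,0,0,0,0,1,-1],[0,0,0,0,0,1,-1],[0,0,0,0,0,1,-1],[0,0,0,0,0,0.33,-1],[0,0,0,0,0,0,-1]]'
python3 - <<'E'
from h import *
need(plan(-51,0))
E
```

```text
time: 17.92
ee_pos: [0.4214, -0.3272, 0.2886]
tcp_rot: [-2.334, -2.102, -0.0]
contact_force: [-0.4, 0.1, 0.7]
width: 0.004
grip_force: 0.0
time: 18.8
ee_pos: [0.4216, -0.3253, 0.1556]
tcp_rot: [-2.331, -2.105, -0.0]
contact_force: [-0.6, 0.4, 0.4]
width: -0.001
grip_force: 0.0
t 18.80 tcp [ 0.4216 -0.3253  0.1556] A 84.16 F [-0.6  0.4  0.4] w -0.001 g 0.0
shift units now [ 0.3    0.02  -0.029]
```

```bash
python3 -m creep '[[0,0,0,0.3,0,0,-1],[0,0,0,0.2,0,-0.22,-1],[0,0,0,0.22,0,-0.2,-1],[0,0,0,0.24,0,-0.18,-1],[0,0,0,0.26,0,-0.15,-1],[0,0,0,0.28,0,-0.12,-1]]'; python3 -m creep '[[0,0,0,0,0,0,-1],[0,0,0,0,0,0,-1]]'
python3 - <<'E'
from h import *
need(plan(-21,0))
p,_=shot("scene");balls("scene",p)
p,_=shot("top","pics/t5.png");balls("top",p)
s=observe(); print("tcp rel hub",(toC(s["ee_pos"])-HUB).round(4),"Fc",(RC.T@s["contact_force"]).round(1))
E
```

```text
time: 19.55
ee_pos: [0.4253, -0.2934, 0.1816]
tcp_rot: [2.322, 2.099, -0.014]
contact_force: [-5.3, -11.5, 5.1]
width: 0.002
grip_force: 6.3
time: 19.8
ee_pos: [0.4253, -0.2928, 0.182]
tcp_rot: [2.323, 2.1, -0.012]
contact_force: [-5.3, -9.3, 5.5]
width: -0.002
grip_force: 4.6
t 19.80 tcp [ 0.4253 -0.2928  0.182 ] A 84.21 F [-5.3 -9.3  5.5] w -0.002 g 4.6
shift units now [0.201 0.002 0.148]
scene [412.4 157.8] 16 yz [-0.0305  0.0654] r 0.072 th -25.0
scene [396.5 169. ] 16 yz [0.0428 0.0598] r 0.074 th 35.6
scene [417.2 168.7] 12 yz [-0.0688  0.0077] r 0.069 th -83.6
scene [408.4 190.4] 5 yz [-0.0413 -0.0639] r 0.076 th -147.1
scene [387.7 191.7] 6 yz [ 0.0705 -0.009 ] r 0.071 th 97.3
scene [393.4 200.9] 11 yz [ 0.0334 -0.0654] r 0.073 th 152.9
top [366.6 234.6] 13 yz [0.0728 0.0074] r 0.073 th 84.2
top [379.9 234.1] 22 yz [0.0401 0.0691] r 0.080 th 30.1
top [376.  238.5] 6 yz [ 0.0303 -0.0918] r 0.097 th 161.8
tcp rel hub [-0.0001 -0.0513  0.059 ] Fc [-4.4 -8.6  4.9]
```

```bash
python3 -m creep '[[0,0,0,0.29,0,-0.09,-1],[0,0,0,0.29,0,-0.06,-1],[0,0,0,0.3,0,-0.03,-1],[0,0,0,0.3,0,0,-1],[0,0,0,0.3,0,0.03,-1],[0,0,0,0.29,0,0.06,-1]]'
python3 - <<'E'
from h import *
s=observe(); print("tcp rel hub",(toC(s["ee_pos"])-HUB).round(4),"Fc",(RC.T@s["contact_force"]).round(1))
E
python3 -m creep '[[0,0,0,0.29,0,0.09,-1],[0,0,0,0.28,0,0.12,-1],[0,0,0,0.26,0,0.15,-1],[0,0,0,0.24,0,0.18,-1],[0,0,0,0.22,0,0.2,-1],[0,0,0,0.2,0,0.22,-1]]'
python3 - <<'E'
from h import *
s=observe(); print("tcp rel hub",(toC(s["ee_pos"])-HUB).round(4),"Fc",(RC.T@s["contact_force"]).round(1))
p,_=shot("scene");balls("scene",p)
E
```

```text
time: 20.65
ee_pos: [0.4313, -0.2485, 0.1848]
tcp_rot: [2.322, 2.097, -0.006]
contact_force: [-2.7, -7.9, 6.1]
width: 0.001
grip_force: 4.1
tcp rel hub [ 0.0014 -0.0065  0.0618] Fc [-1.9 -8.1  6.1]
time: 21.4
ee_pos: [0.4357, -0.2098, 0.1617]
tcp_rot: [2.325, 2.099, -0.001]
contact_force: [-2.7, -2.0, 14.1]
width: -0.003
grip_force: 5.8
tcp rel hub [0.0019 0.0323 0.0387] Fc [-2.5 -2.3 14.1]
scene [417.8 164.2] 9 yz [-0.0674  0.0251] r 0.072 th -69.6
scene [393.  174.6] 19 yz [0.0561 0.0462] r 0.073 th 50.5
scene [387.2 195.5] 14 yz [ 0.07   -0.0239] r 0.074 th 108.9
scene [397.1 199.8] 10 yz [ 0.0139 -0.0719] r 0.073 th 169.1
```

```bash
python3 -m creep '[[0,0,0,-0.2,0,0,-1],[0,0,0,0,0,-1,-1],[0,0,0,0,0,-1,-1],[0,0,0,0,0,-0.5,-1],[0,0,0,-1,0,0,-1],[0,0,0,-1,0,0,-1],[0,0,0,-0.75,0,0,-1],[0,0,0,0,0,0,-1]]'
python3 - <<'E'
from h import *
s=observe(); print("tcp rel hub",(toC(s["ee_pos"])-HUB).round(4),"Fc",(RC.T@s["contact_force"]).round(1))
p,_=shot("scene");balls("scene",p)
need(plan(-10,.008))
E
```

```text
time: 22.45
ee_pos: [0.4256, -0.2814, 0.218]
tcp_rot: [-2.334, -2.102, -0.0]
contact_force: [-0.3, -0.5, 0.6]
width: -0.004
grip_force: 0.0
tcp rel hub [-0.0009 -0.0399  0.095 ] Fc [-0.2 -0.5  0.6]
scene [407.7 159.4] 19 yz [-0.0071  0.0705] r 0.071 th -5.8
scene [417.6 164.1] 10 yz [-0.0663  0.0261] r 0.071 th -68.5
scene [392.4 175.2] 12 yz [0.0585 0.0452] r 0.074 th 52.3
scene [397.2 200. ] 8 yz [ 0.0129 -0.0733] r 0.074 th 170.0
t 22.50 tcp [ 0.4257 -0.2807  0.218 ] A 84.07 F [ 0.6 -0.2  0. ] w 0.006 g 0.0
shift units now [-0.074  0.037  1.443]
```

```bash
python3 -m creep '[[0,0,0,-0.07,0,1,-1],[0,0,0,0,0,0.44,-1],[0,0,0,0,0,0,-1],[0,0,0,0.3,0,0,-1],[0,0,0,0.3,0,-0.03,-1],[0,0,0,0.3,0,0.01,-1],[0,0,0,0.3,0,0.03,-1],[0,0,0,0.29,0,0.05,-1],[0,0,0,0.29,0,0.09,-1],[0,0,0,0.28,0,0.12,-1]]'
python3 - <<'E'
from h import *
s=observe(); print("tcp rel hub",(toC(s["ee_pos"])-HUB).round(4),"Fc",(RC.T@s["contact_force"]).round(1))
p,_=shot("scene");balls("scene",p)
need(plan(33,0))
E
```

```text
time: 23.75
ee_pos: [0.4326, -0.2348, 0.1797]
tcp_rot: [2.322, 2.098, -0.006]
contact_force: [-2.5, -7.8, 5.7]
width: 0.001
grip_force: 4.0
tcp rel hub [0.0013 0.0071 0.0567] Fc [-1.7 -8.   5.7]
scene [400.1 164.5] 22 yz [0.0279 0.0685] r 0.074 th 22.2
scene [417.8 173.8] 5 yz [-0.0784 -0.0168] r 0.080 th -102.1
scene [388.2 187.2] 8 yz [0.0707 0.0076] r 0.071 th 83.8
scene [390.9 201.1] 9 yz [ 0.0465 -0.0589] r 0.075 th 141.7
t 23.80 tcp [ 0.4326 -0.2338  0.1791] A 84.20 F [-1.3 -6.9  5.8] w -0.000 g 3.6
shift units now [ 0.426 -0.048  0.304]
```

```bash
python3 -m creep '[[0,0,0,0.27,0,0.14,-1],[0,0,0,0.26,0,0.15,-1]]'; python3 -m creep '[[0,0,0,-0.3,0,0,-1],[0,0,0,0,0,-1,-1],[0,0,0,0,0,-1,-1],[0,0,0,-0.5,0,0,-1],[0,0,0,-1,0,0,-1],[0,0,0,-1,0,0,-1],[0,0,0,-0.6,0,0,-1],[0,0,0,0,0,0,-1]]'
python3 - <<'E'
from h import *
s=observe(); print("tcp rel hub",(toC(s["ee_pos"])-HUB).round(4),"Fc",(RC.T@s["contact_force"]).round(1))
p,_=shot("scene");balls("scene",p);p,_=shot("top");balls("top",p)
need(plan(-27,.008))
E
```

```text
time: 24.05
ee_pos: [0.4342, -0.2216, 0.1728]
tcp_rot: [2.322, 2.098, -0.006]
contact_force: [-2.4, -7.0, 8.2]
width: -0.0
grip_force: 5.4
time: 25.05
ee_pos: [0.4232, -0.3032, 0.2174]
tcp_rot: [-2.333, -2.102, -0.0]
contact_force: [0.6, -0.5, 0.5]
width: 0.003
grip_force: 0.0
tcp rel hub [-0.0011 -0.0618  0.0944] Fc [ 0.6 -0.5  0.5]
scene [412.1 158.3] 12 yz [-0.0294  0.0641] r 0.071 th -24.7
scene [396.5 169. ] 16 yz [0.0428 0.0598] r 0.074 th 35.6
scene [417.4 168.3] 9 yz [-0.0701  0.0083] r 0.071 th -83.2
scene [387.8 192.4] 5 yz [ 0.0692 -0.0125] r 0.070 th 100.2
scene [393.6 200.9] 9 yz [ 0.0324 -0.0659] r 0.073 th 153.8
top [366.6 234.6] 13 yz [0.0728 0.0074] r 0.073 th 84.2
top [379.3 234.2] 23 yz [0.0414 0.0645] r 0.077 th 32.7
top [376.3 238.6] 7 yz [ 0.0291 -0.0933] r 0.098 th 162.7
t 25.15 tcp [ 0.4235 -0.3022  0.2177] A 84.12 F [ 0.  -0.3  0.8] w -0.003 g 0.0
shift units now [-0.019  0.039  1.701]
```

```bash
cat > tau.py <<'E'
from h import *; import sys
s=observe(); r=toC(s["ee_pos"])-HUB; F=RC.T@s["contact_force"]
th=np.arcsin((r[1]+.0205)/.072); y=.072*np.sin(th)-.0095; z=.072*np.cos(th)
tau=-(z*F[1]-y*F[2]); print("t %.2f th %.1f tau %.3f"%(s["time"],np.degrees(th),tau),"F",F.round(1),"tip-ball z %.1f"%(1e3*(r[2]-z)))
sys.exit(tau>float(sys.argv[1]))
E
python3 -m creep '[[0,0,0,-0.02,0.04,1,-1],[0,0,0,0,0,0.7,-1],[0,0,0,0,0,0,-1],[0,0,0,0.3,0,0,-1],[0,0,0,0.1,0,-0.06,-1],[0,0,0,0.13,0,-0.06,-1],[0,0,0,0.13,0,-0.06,-1]]' >/dev/null; python3 tau.py .8 && python3 -m creep '[[0,0,0,0.13,0,-0.05,-1],[0,0,0,0.13,0,-0.05,-1]]' >/dev/null && python3 tau.py .8 && python3 -m creep '[[0,0,0,0.13,0,-0.04,-1],[0,0,0,0.13,0,-0.04,-1]]' >/dev/null && python3 tau.py .8 && python3 -m creep '[[0,0,0,0.13,0,-0.03,-1],[0,0,0,0.13,0,-0.03,-1]]' >/dev/null && python3 tau.py .8
```

```text
t 26.02 th -21.9 tau 0.694 F [ 1.3 -7.9 -4.7] tip-ball z -8.9False
```

```bash
sed -i 's/sys.exit(tau>/sys.exit(int(tau>/; s/argv\[1\])))*$/argv[1])))/' tau.py; tail -1 tau.py
python3 -m creep '[[0,0,0,0.13,0,-0.02,-1],[0,0,0,0.13,0,-0.02,-1]]' >/dev/null && python3 tau.py .85 && python3 -m creep '[[0,0,0,0.13,0,-0.02,-1],[0,0,0,0.13,0,-0.02,-1]]' >/dev/null && python3 tau.py .85 && python3 -m creep '[[0,0,0,0.13,0,-0.02,-1]]' >/dev/null && python3 tau.py .85
```

```text
sys.exit(int(tau>float(sys.argv[1])))
t 26.27 th -17.6 tau 0.631 F [-1.6 -9.9  1.6] tip-ball z -8.3
t 26.52 th -13.1 tau 0.616 F [ -2.9 -10.6   4.9] tip-ball z -7.6
t 26.65 th -10.7 tau 0.626 F [ -3.8 -11.1   6.9] tip-ball z -7.2
```

```bash
python3 -m creep '[[0,0,0,0.12,0,0.08,-1],[0,0,0,0.12,0,0.06,-1]]' >/dev/null && python3 tau.py .8 && python3 -m creep '[[0,0,0,0.12,0,0,-1],[0,0,0,0.12,0,0,-1]]' >/dev/null && python3 tau.py .8 && python3 -m creep '[[0,0,0,0.12,0,0,-1],[0,0,0,0.12,0,0,-1]]' >/dev/null && python3 tau.py .8 && python3 -m creep '[[0,0,0,0.12,0,0.02,-1]]' >/dev/null && python3 tau.py .8 && python3 -m creep '[[0,0,0,0.12,0,0.02,-1]]' >/dev/null && python3 tau.py .8
python3 - <<'E'
from h import *
ps,ws=shot("scene")
cv2.imwrite("pics/b5.png",cv2.resize(ps[135:245,285:425],(700,550)))
E
```

```text
t 26.90 th -6.3 tau 0.592 F [ -2.4 -10.    7.3] tip-ball z -10.3
t 27.15 th -1.2 tau 0.677 F [ -1.5 -10.4   6.8] tip-ball z -10.9
t 27.40 th 3.9 tau 0.666 F [-1.1 -9.7  5.9] tip-ball z -10.9
t 27.52 th 6.4 tau 0.609 F [-1.1 -8.6  5.5] tip-ball z -11.3
t 27.65 th 9.0 tau 0.644 F [-0.8 -8.9  5.5] tip-ball z -11.6
```

View pics/b5.png

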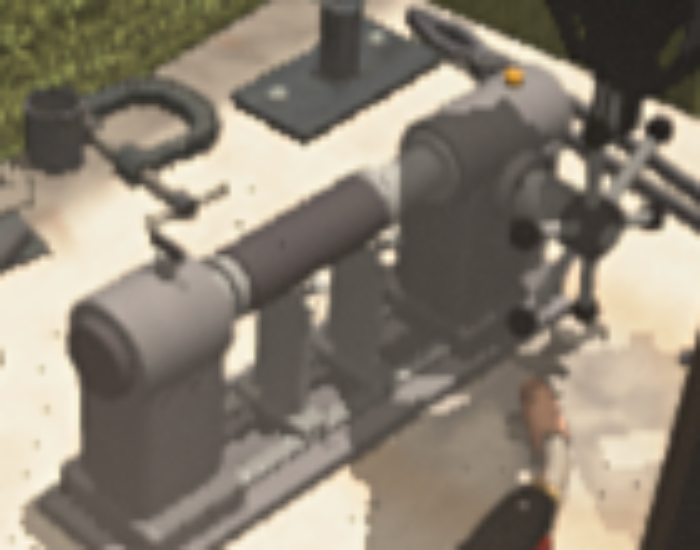

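The tube is at (245–390, 180–300), with both cones close to or just entering its bore. I'll continue in small steps.

```bash
s(){ python3 tau.py .75; }
python3 -m creep '[[0,0,0,0.06,0,0.01,-1]]' >/dev/null && s && python3 -m creep '[[0,0,0,0.06,0,0.01,-1]]' >/dev/null && s && python3 -m creep '[[0,0,0,0.06,0,0.01,-1]]' >/dev/null && s && python3 -m creep '[[0,0,0,0.06,0,0.01,-1]]' >/dev/null && s && python3 -m creep '[[0,0,0,0.06,0,0.01,-1]]' >/dev/null && s && python3 -m creep '[[0,0,0,0.06,0,0.02,-1]]' >/dev/null && s && python3 -m creep '[[0,0,0,0.06,0,0.02,-1]]' >/dev/null && s && python3 -m creep '[[0,0,0,0.06,0,0.02,-1]]' >/dev/null && s
```

```text
t 27.82 th 10.2 tau 0.714 F [-1.1 -9.8  6.6] tip-ball z -11.6
t 27.95 th 11.5 tau 0.672 F [-1.  -9.2  4.6] tip-ball z -11.5
t 28.07 th 12.7 tau 0.664 F [-1.9 -8.8  7.4] tip-ball z -11.4
t 28.20 th 14.0 tau 0.610 F [-1.3 -8.   6.5] tip-ball z -11.3
t 28.32 th 15.2 tau 0.651 F [-1.7 -8.4  7.3] tip-ball z -11.2
t 28.45 th 16.5 tau 0.647 F [-1.7 -8.2  7.3] tip-ball z -11.4
t 28.57 th 17.8 tau 0.648 F [-2.4 -8.3  6.6] tip-ball z -11.5
t 28.70 th 18.9 tau 0.683 F [-1.3 -8.6  6.8] tip-ball z -11.4
```

```bash
s(){ python3 tau.py .8; }
python3 -m creep '[[0,0,0,0.05,0,0.02,-1]]' >/dev/null && s && python3 -m creep '[[0,0,0,0.05,0,0.02,-1]]' >/dev/null && s && python3 -m creep '[[0,0,0,0.05,0,0.02,-1]]' >/dev/null && s && python3 -m creep '[[0,0,0,0.05,0,0.02,-1]]' >/dev/null && s && python3 -m creep '[[0,0,0,0.05,0,0.02,-1]]' >/dev/null && s && python3 -m creep '[[0,0,0,0.05,0,0.02,-1]]' >/dev/null && s && python3 -m creep '[[0,0,0,0.05,0,0.03,-1]]' >/dev/null && s && python3 -m creep '[[0,0,0,0.05,0,0.03,-1]]' >/dev/null && s
```

```text
t 28.82 th 19.8 tau 0.700 F [-2.  -8.9  6.6] tip-ball z -11.4
t 28.95 th 20.7 tau 0.765 F [-2.5 -9.7  7.1] tip-ball z -11.3
t 29.07 th 21.5 tau 0.788 F [ -3.1 -10.    7.2] tip-ball z -11.3
t 29.20 th 22.3 tau 0.921 F [ -4.1 -11.4   9. ] tip-ball z -11.2
```

```bash
s(){ python3 tau.py .98; }
python3 -m creep '[[0,0,0,0.03,0,0.01,-1]]' >/dev/null && s && python3 -m creep '[[0,0,0,0.03,0,0.01,-1]]' >/dev/null && s && python3 -m creep '[[0,0,0,0.03,0,0.01,-1]]' >/dev/null && s && python3 -m creep '[[0,0,0,0.03,0,0.01,-1]]' >/dev/null && s
```

```text
t 29.32 th 22.7 tau 0.939 F [ -2.9 -11.8   8.4] tip-ball z -11.1
t 29.45 th 23.1 tau 0.976 F [ -2.2 -12.3   8.6] tip-ball z -11.0
t 29.57 th 23.5 tau 1.035 F [ -3.6 -12.9   9.6] tip-ball z -10.9
```

```bash
s(){ python3 tau.py 1.09; }
python3 -m creep '[[0,0,0,0.03,0,0.01,-1]]' >/dev/null && s && python3 -m creep '[[0,0,0,0.03,0,0.01,-1]]' >/dev/null && s
```

```text
t 29.70 th 23.9 tau 1.105 F [ -3.4 -14.2   8.6] tip-ball z -10.8
```

```bash
python3 -m creep '[[0,0,0,-0.3,0,0,-1],[0,0,0,-0.2,0,0,-1],[0,0,0,0,0,-1,-1],[0,0,0,0,0,-1,-1],[0,0,0,0,0,-1,-1],[0,0,0,0,-1,-1,-1],[0,0,0,0,0,0,-1],[0,0,0,0,0,0,-1]]'
python3 - <<'E'
from h import *
p,w=shot("top"); ps,ws=shot("scene"); balls("scene",ps)
cv2.imwrite("pics/b6.png",cv2.resize(ps[135:245,285:425],(700,550)))
for n,W in(("top",w),("scene",ws)):
    r=W.reshape(-1,3); c=(r-C0)@RC
    m=(abs(c[:,0])<.022)&(abs(c[:,1])<.045)&(abs(r[:,2]-.15)<.025); k=c[m]
    print(n,m.sum(),"top z",np.percentile(k[:,2],95), "edges x",np.percentile(k[:,0],[1,99]))
E
```

```text
time: 30.7
ee_pos: [0.4063, -0.2363, 0.2713]
tcp_rot: [-2.331, -2.104, -0.001]
contact_force: [-0.2, 1.3, 0.1]
width: -0.002
grip_force: 0.0
scene [414.2 159. ] 10 yz [-0.0417  0.0561] r 0.070 th -36.6
scene [399.7 165.2] 19 yz [0.0294 0.067 ] r 0.073 th 23.7
top 389 top z 0.02519284560402718 edges x [-0.02115337  0.01989952]
scene 341 top z 0.021832797342443196 edges x [-0.02151496  0.01297307]
```

View pics/b6.png

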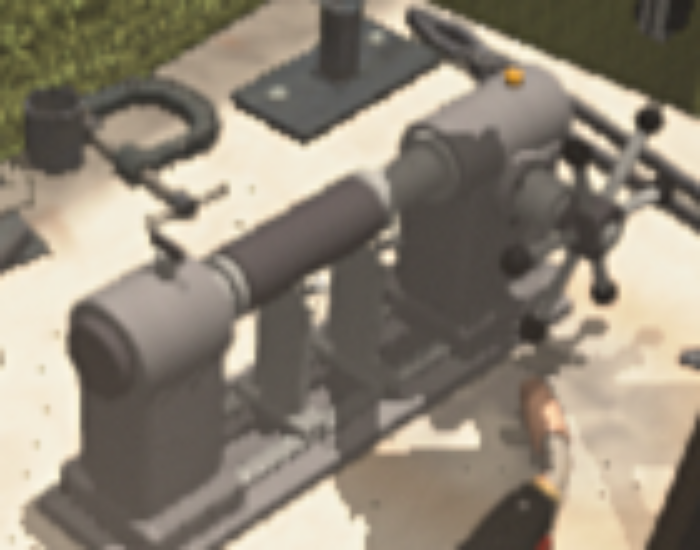

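The tube sits on both cones, with its ends at (240,280) and (390,200). It is about 2 mm higher than before in the scene view, and the robot is clear of everything.

```bash
python3 -c "
from station import *
print(close_job())"
```

```text
the job is handed in; nothing more can be done
None
```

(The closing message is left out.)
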